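# Unlock the eccentric cam and dock the tube-rack carriage

## Task

The carriage that bears the white micro-tube rack cannot dock because the eccentric cam plate ahead of it is turned in its way. Push the cam's upright peg round with the fingertips until the low side of the cam squarely faces the carriage (peg on the far side), then push the carriage forward by its upright near plate until it is fully home against its two end stops. Do not lift the carriage out of its guide, and leave the oil bottle, slide carton and tape roll where they stand.

Things in the scene. Friction and masses are not known exactly. Their poses are not given: they have to be found in the camera images.
- fixture: Docking fixture fixed to the bench: aluminium base plate 230 x 124 x 8 mm with two steel guide rails (18 mm above the bench) along its x, on the near side of the cam. Origin: on the cam's turning axis, at bench height. +x: the way the carriage is pushed forward (roughly away from the robot); +z up. The plate spans x = -178 to +52 mm.
- stops (a point): Midpoint, at bench height, between the near faces of the two dark end-stop blocks, 44 mm before the cam axis (fixture x = -44 mm); blocks 20 to 44 mm to either side, tops 36 mm above the bench. The carriage's shoulders meet them when home.
- cam (a joint): Turn of the cam about its upright axis, rad, + counter-clockwise from above. 0: high side and peg face the carriage. At angle a the peg is at fixture x = -30 cos a, y = -30 sin a (mm). At +3.14 or -3.14 the low side faces the carriage squarely, peg on the far side; either way round will do. Stops at +3.4 and -3.4. Friction holds it where left; about 3 N at the peg turns it.
- cam_axis (a point): Top of the dark bolt head on the cam's turning axis, 30 mm above the bench. The steel cam plate is a disc of 26 mm radius, 10 to 24 mm above the bench, its centre 13 mm off this axis: the high side reaches 39 mm from the axis, the low side 13 mm.
- peg_top (a point): Centre of the top of the black peg (7 mm radius) that stands on the cam's high side, 30 mm from the turning axis. The peg reaches from the disc up to 86 mm above the bench.
- carriage: Follower carriage, about 0.6 kg, loose in the guide (1.5 mm play each side, open above), with a white slotted rack 44 x 88 x 29 mm fixed on it (top 52 mm above the bench). Origin: tip of its 24 mm wide nose, at its underside, 8 mm above the bench; +x forward. Shoulders 30 mm behind the tip. Home: tip at fixture x = -14 mm, 1 mm clear of the low cam. About 2 N slides it.
- push_face (a point): Middle of the near face of the carriage's upright near plate, 88 mm behind the nose tip, 40 mm above the bench; push here along the fixture's +x. The plate is 92 mm wide, 20 to 60 mm above the bench; a 44 mm wide foot, top 20 mm above the bench, sticks out 27 mm behind it. Home: this point is at fixture x = -102 mm.
- oil_bottle: Small brown dropper bottle, 26 mm wide, 66 mm high, standing to the left of the fixture; bystander. Origin: centre of its underside.
- slide_carton: White carton of microscope slides, 30 x 80 x 28 mm, to the right of the fixture; bystander. Origin: centre of its underside.
- tape: Roll of black tape lying flat, 68 mm wide, 19 mm high, to the left of the fixture; bystander. Origin: centre of its underside.

How it is judged:
By the outcome, as a careful person would: the job done as asked, in the order asked, and still so for the second after the job is handed in, with the robot touching nothing.
It also fails if it takes over 51 s, if anything falls off the work surface, if the arm or the gripper's body presses on something with over 40 N, if the wrist force passes 120 N, or if a joint passes its speed limit or range.

## Robot

A 7-joint arm with a two-finger parallel gripper is mounted at the origin on a cart in front of the work surface, level with it; the furniture and walls round the work are solid. World frame = base frame: x ahead of the robot, y to its left, z up, the work surface at z = 0. Lengths are in mm, angles in rad, forces in N, time in s.
With the tool pointing down it reaches from about 425 to 1025 mm from the base axis. Payload 3.6 kg.
Tool frame: the origin (TCP) lies on the centre line of the jaws, within the pads' length; the fingertips stand 8 mm ahead of it and the grasp point (between the pads) lies 11 mm behind it; z points along the fingers, y is the line along which they close (so a half turn about z gives the same grasp; the last joint's range is limited). The gripper opens to 85 mm and grips with 20 to 120 N. Pads are 22 mm wide; open, the fingers measure 114 mm over their backs; the gripper's body (76 mm by 85 mm) begins 54 mm behind the grasp point. The pads swing forward as they close: fully open they stand 13 mm farther back than shut.
Start: joints at [1.077, 0.591, 0.048, 1.609, -0.033, 0.943, -0.034], TCP at [282.197, -667.828, 239.302] pointing down, gripper open.
Joint ranges: [-2.69, 2.69], [-0.47, 2.24], [-1.27, 1.36], [0.19, 2.51], [-1.53, 4.68], [0.08, 2.07], [-3.09, 3.09]. Speed limits (rad/s): [2.57, 2.57, 3.14, 3.14, 3.14, 3.14, 3.14].

## Interface

Orientations are given as a rotation vector (axis times angle).
In Python, from station import ctrl gives the robot as it stands.
- The arm moves only by the shell command python3 -m handwheel 'ROWS' [FORCE]. ROWS is JSON, a list of rows, each an object with "grip": the closure, from -1 (fully open) to 1 (shut), so that 0 is half open; "offset": the shift along the tool's x, y, z in m, a list of three; "rotation": the turn, a rotation vector about the tool's x, y, z in rad, a list of three. In form: [{"grip": grip, "offset": [dx, dy, dz], "rotation": [rx, ry, rz]}, ...]. A call has exactly 5 rows; each row is the pose to reach, as a shift and turn from the pose commanded when the call began, along the tool's axes at that moment; what a row does not reach only later rows make up. A row lasts 1/10 s, in which the tool goes at most 50 mm and 8.59 degrees, less where a joint would pass 70% of its speed; a pose out of reach is approached as far as the arm can. A call with a gripper value outside its range is refused whole. The fingers move at their own pace and stop on an object; FORCE is the grip in N (left out, the last holds). Time passes only in rows, so rows that repeat a pose let the fingers close, or fill a call up. It gives the time, the measured TCP pose, the force, the opening and the grip force at its end, in the units of the state.
- ctrl.sense(): the state, without advancing time (a new reading comes with each control period).
- ctrl.get_image(name): name is "side" or "top"; returns a dict with "frame" (480x640x3 uint8, red, green, blue), "vertical_fov" (degrees; the focal length in pixels is half the picture's height over the tangent of half this angle, whatever the lens; pixels are square), "cx", "cy" (the principal point, pixels), "D" ([k1, k2, p1, p2, k3] as OpenCV has them; the pictures are not rectified), "world_to_cam" (4x4, takes a point from world to camera coordinates). Camera axes: x right, y up, looking along -z (the intrinsics and any distortion apply to the point x, -y, -z); pixel columns grow to the right and rows downward; lengths in mm; the calibration is good to about 2 mm. A picture is of the moment at which its call begins. There is no depth.
- ctrl.job_done(): hands the job in; it is judged then, once.
The state is a dict: "time_s": time; "joints": joint angles; "dq": joint speeds; "joint_torque": joint torques, N m; "position": TCP position; "eef_rot": TCP orientation; "wrist_force": force on the tool from outside, world axes, zero at the start; "torque": the same for the moment, N m; "finger_gap": finger opening in mm; "grip_force": force on a finger pad.
Only numpy, scipy, OpenCV 4.12 (cv2) and the standard library are available. Lean on these libraries where they do the work, as an engineer would, in place of code of your own. Each camera call takes 0.05 s, during which the arm holds its last target. There are 200 camera calls.

## Working session

There is one attempt and no reset: what is moved stays moved. The work goes in short steps, Python scripts to look and compute and a shell command to move; the robot and the scene stay as the last step left them, time stands still between calls to the robot, and variables do not carry over. Pictures are saved under pics/ and viewed, at most 10 in all, crops included, and the job is handed in when it is done.

```bash
mkdir -p pics
cat > h.py <<'E'
import numpy as np,cv2
from station import ctrl
def get(n,save=None):
    d=ctrl.get_image(n)
    if save: cv2.imwrite('pics/'+save,d['frame'][:,:,::-1])
    return d
def K(d):
    f=240/np.tan(np.radians(d['vertical_fov'])/2)
    return np.array([[f,0,d['cx']],[0,f,d['cy']],[0,0,1]])
def ray(d,uv):
    p=cv2.undistortPoints(np.array([[uv]],float),K(d),np.array(d['D'],float))[0,0]
    M=np.array(d['world_to_cam']);R=M[:3,:3];t=M[:3,3]
    return -R.T@t, R.T@np.array([p[0],-p[1],-1])
def at(d,uv,z):
    o,v=ray(d,uv);return o+v*(z-o[2])/v[2]
def proj(d,P):
    M=np.array(d['world_to_cam']);c=M[:3,:3]@np.array(P,float)+M[:3,3]
    return cv2.projectPoints(np.array([[c[0],-c[1],-c[2]]]),np.zeros(3),np.zeros(3),K(d),np.array(d['D'],float))[0][0,0]
E
python3 - <<'E'
from h import *
for n in('side','top'):
    d=get(n,n+'0.png');print(n,ray(d,(320,240)),d['vertical_fov'],d['D'])
s=ctrl.sense();print(s)
E
```

```text
side (array([ 94.71284384, 763.19781214, 428.71139867]), array([ 0.54578751, -0.7332229 , -0.40564456])) 56.419136907373115 [-0.06479506  0.          0.          0.          0.        ]
top (array([ 446.67998493,  166.5579905 , 1086.63445166]), array([ 0.07457653, -0.00155961, -0.99726011])) 45.995064430876575 [0.02643382 0.         0.         0.         0.        ]
{'time_s': 0.1, 'joints': array([ 1.07748637,  0.59204265,  0.04830821,  1.60968219, -0.03328328,
        0.94273945, -0.03370548]), 'dq': array([-0.00073666, -0.00137918,  0.00082382, -0.00285877,  0.00120245,
       -0.00067836,  0.00049957]), 'joint_torque': array([ 4.18330179e-03, -5.49996507e+01,  1.55366477e+00, -1.98823357e+01,
        9.78753436e-03,  3.90565605e-03,  1.22092331e-05]), 'position': array([ 281.91950732, -667.14465659,  238.24877596]), 'eef_rot': array([-3.07704764e+00, -6.23574939e-01,  8.45470651e-04]), 'wrist_force': array([0.72611703, 0.16708902, 1.0731566 ]), 'torque': array([-0.02523592,  0.00194924, -0.01073358]), 'grip_force': 0.0, 'finger_gap': 85.3312787117049}
```

View pics/top0.png

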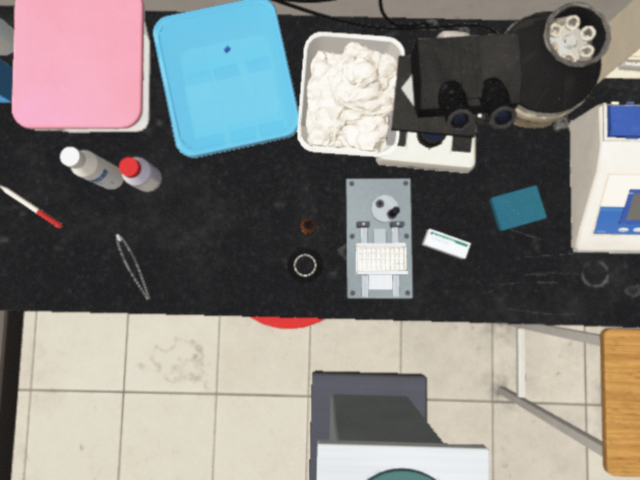

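View pics/side0.png

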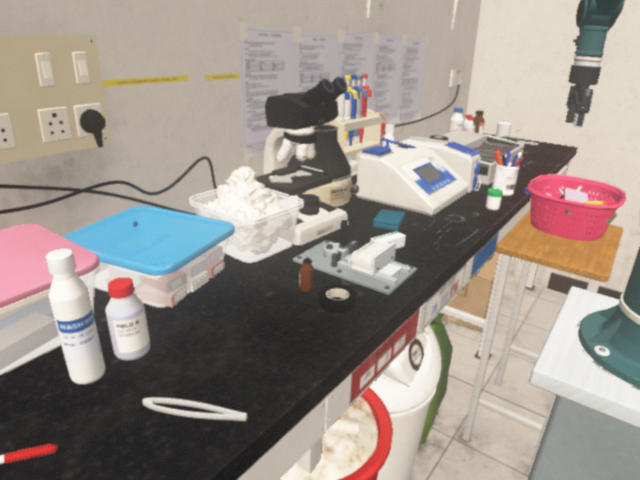

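The top view shows the plate at about cols 346–412, rows 178–298, with the cam near (384,207) and the peg at about (392,212), to the right of the bolt. I'll zoom in on both views.

Run:
```python
from h import *
a=cv2.imread('pics/top0.png')[170:305,285:480];b=cv2.imread('pics/side0.png')[220:320,285:425]
a=cv2.resize(a,None,fx=4,fy=4,interpolation=cv2.INTER_CUBIC)[:, :780];cv2.imwrite('pics/topc.png',a)
cv2.imwrite('pics/sidec.png',cv2.resize(b,None,fx=5,fy=5,interpolation=cv2.INTER_CUBIC))
d=get('top');im=d['frame']
for z,uv in((8,(346,179)),(8,(411,179)),(8,(411,298)),(8,(347,298)),(86,(392,212)),(30,(382,204)),(0,(427,250))): print(uv,at(d,uv,z).round(1))
```

```text
(346, 179) [646.7 117.9   8. ]
(411, 179) [650.1  -7.5   8. ]
(411, 298) [421.8 -10.5   8. ]
(347, 298) [418.5 110.7   8. ]
(392, 212) [575.   38.1  86. ]
(382, 204) [596.8  50.   30. ]
(427, 250) [514.3 -41.4   0. ]
```

View pics/topc.png

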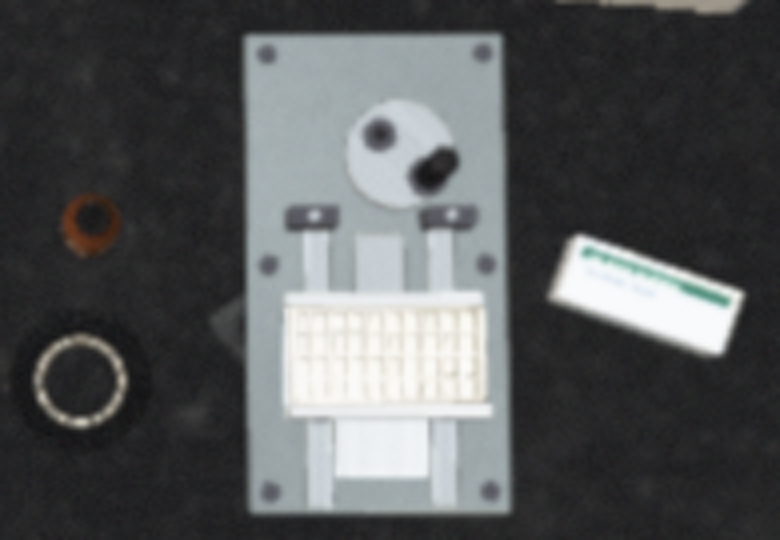

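View pics/sidec.png

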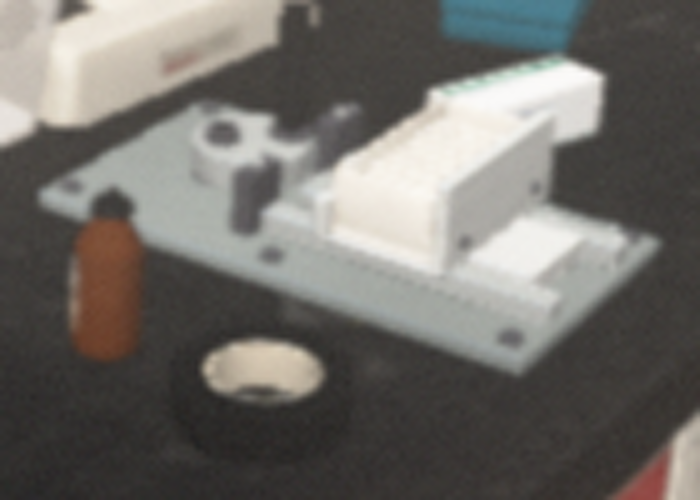

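The crop shows the bolt at about (379,133), the peg top at about (443,160), and the plate corners at (245,35), (502,34), (511,514) and (249,514). The push plate's edge runs along row ~410. The bottle, tape and carton stand clear of the plate.

Run:
```python
from h import *
d=get('top')
c=lambda u,v:(285+(u+.5)/4-.5,170+(v+.5)/4-.5)
P=lambda u,v,z:at(d,c(u,v),z)
q=[P(245,35,8),P(502,34,8),P(511,514,8),P(249,514,8)]
print(np.round(q,1))
f=(q[0]+q[1]-q[2]-q[3])[:2];yaw=np.arctan2(f[1],f[0]);print('yaw',yaw, np.arctan2(*(q[0]-q[3])[1::-1]),np.arctan2(*(q[1]-q[2])[1::-1]),np.arctan2(*((q[0]-q[1])[[0,1]]*[-1,1])))
ax=P(379,133,30);print('axis',ax)
R=np.array([[np.cos(yaw),-np.sin(yaw)],[np.sin(yaw),np.cos(yaw)]])
def fx(p):return (R.T@(p-ax)[:2]).round(1)
mid=sum(q)/4; ax2=mid[:2]+R@[63,0];print('axis from plate',ax2)
pg=P(443,160,86);print('peg',pg,fx(pg),'ang',np.arctan2(-fx(pg)[1],-fx(pg)[0]))
for n,p in dict(bolt=P(379,133,30),pl=P(283,410,60),pr=P(492,410,60),tipl=P(357,235,20),tipr=P(402,235,20),foot=P(380,478,20),bottle=P(92,220,60),tape=P(80,380,19),stopL=P(287,228,20),carton=P(550,298,28)).items(): print(n,p.round(1),fx(p))
from scipy.spatial.transform import Rotation as Q
print(Q.from_rotvec(ctrl.sense()['eef_rot']).as_matrix().round(3))
```

```text
[[647.9 118.1   8. ]
 [651.7  -5.8   8. ]
 [421.7 -13.1   8. ]
 [418.3 111.    8. ]]
yaw 0.031572131770575454 0.031231722018175336 0.031911926387251204 0.030807500175992406
axis [598.84227138  54.96746085  30.        ]
axis from plate [597.87220118  54.55675759]
peg [579.41913281  32.16547295  86.        ] [-20.1 -22.2] ang 0.8350028272629031
bolt [598.8  55.   30. ] [0. 0.]
pl [466.9  99.3  60. ] [-130.5   48.5]
pr [469.4   4.7  60. ] [-130.9  -46.1]
tipl [551.3  63.4  20. ] [-47.3  10. ]
tipr [551.9  42.1  20. ] [-47.4 -11.3]
foot [437.   50.5  20. ] [-161.9    0.7]
bottle [551.  188.3  60. ] [-43.6 134.8]
tape [479.2 192.6  19. ] [-115.3  141.4]
stopL [553.7  96.7  20. ] [-43.8  43.1]
carton [523.3 -26.8  28. ] [-78.1 -79.3]
[[ 0.921  0.389 -0.001]
 [ 0.389 -0.921  0.001]
 [-0.    -0.001 -1.   ]]
```

```bash
python3 -m handwheel '[{"grip":-1,"offset":[0.02,-0.025,-0.035],"rotation":[0,0,0]},{"grip":-1,"offset":[0.045,-0.055,-0.06],"rotation":[0,0,0]},{"grip":-1,"offset":[0.07,-0.085,-0.08],"rotation":[0,0,0]},{"grip":-1,"offset":[0.1,-0.12,-0.1],"rotation":[0,0,0]},{"grip":-1,"offset":[0.13,-0.155,-0.1],"rotation":[0,0,0]}]' 20
python3 -m handwheel '[{"grip":-0.5,"offset":[0.03,-0.036,0],"rotation":[0,0,0]},{"grip":-0.5,"offset":[0.06,-0.072,0],"rotation":[0,0,0]},{"grip":-0.5,"offset":[0.09,-0.108,0],"rotation":[0,0,0]},{"grip":-0.5,"offset":[0.12,-0.144,0],"rotation":[0,0,0]},{"grip":-0.5,"offset":[0.15,-0.18,0],"rotation":[0,0,0]}]'
cat >> h.py <<'E'
from scipy.spatial.transform import Rotation as Q
AX=np.array([598.4,54.8]);YAW=0.0315
FR=np.array([[np.cos(YAW),-np.sin(YAW)],[np.sin(YAW),np.cos(YAW)]])
def goal(fx,fy,z,yyaw):
    "tool offset (mm) and z-turn to reach fixture x,y, world z, with tool y at fixture angle yyaw"
    s=ctrl.sense();M=Q.from_rotvec(s['eef_rot']).as_matrix()
    w=AX+FR@[fx,fy]; off=M.T@(np.array([w[0],w[1],z])-s['position'])
    d=YAW+yyaw;yt=np.array([np.cos(d),np.sin(d),0]);zt=np.array([0,0,-1.]);T=np.c_[np.cross(yt,zt),yt,zt]
    print('off',off.round(1),'rot',Q.from_matrix(M.T@T).as_rotvec().round(3))
def st():
    s=ctrl.sense();p=FR.T@(s['position'][:2]-AX)
    y=Q.from_rotvec(s['eef_rot']).as_matrix()[:,1]
    print('t',s['time_s'],'fix',p.round(1),'z',s['position'][2].round(1),'yyaw',round(np.arctan2(y[1],y[0])-YAW,3),'F',s['wrist_force'].round(1),'gap',s['finger_gap'].round(1),'grip',s['grip_force'],'q',s['joints'].round(2))
E
python3 -c "
from h import *
st();goal(-20.5,-22.5,130,-.735)"
```

```text
time_s: 0.7
position: [342.9, -474.5, 342.4]
eef_rot: [3.074, 0.621, 0.005]
wrist_force: [1.1, 0.7, -0.4]
finger_gap: 85.5
grip_force: 0.0
time_s: 1.2
position: [409.8, -248.3, 339.4]
eef_rot: [3.079, 0.624, 0.0]
wrist_force: [0.7, 0.5, -0.4]
finger_gap: 64.0
grip_force: 0.0Traceback (most recent call last):
  File "<string>", line 3, in <module>
    st();goal(-20.5,-22.5,130,-.735)
    ~~^^
  File "h.py", line 31, in st
    print('t',s['time_s'],'fix',p.round(1),'z',s['position'][2].round(1),'yyaw',round(np.arctan2(y[1],y[0])-YAW,3),'F',s['wrist_force'].round(1),'gap',s['finger_gap'].round(1),'grip',s['grip_force'],'q',s['joints'].round(2))
                                                                                                                                                       ^^^^^^^^^^^^^^^^^^^^^
AttributeError: 'float' object has no attribute 'round'
```

```bash
sed -i "s/s\['finger_gap'\].round(1)/round(float(s['finger_gap']),1)/" h.py; python3 -c "
from h import *
st();goal(-20.5,-22.5,160,-.735)"
```

```text
t 1.2 fix [-198. -297.] z 339.4 yyaw -1.203 F [ 0.7  0.5 -0.4] gap 64.0 grip 0.0 q [ 0.53  0.16 -0.1   2.03  0.02  0.95 -0.74]
off [ 264.4 -192.3  179.4] rot [ 0.    -0.    -0.468]
```

```bash
python3 -m handwheel '[{"grip":0.1,"offset":[0.036,-0.026,0],"rotation":[0,0,-0.05]},{"grip":0.1,"offset":[0.072,-0.052,0.01],"rotation":[0,0,-0.15]},{"grip":0.1,"offset":[0.108,-0.078,0.02],"rotation":[0,0,-0.25]},{"grip":0.1,"offset":[0.144,-0.104,0.03],"rotation":[0,0,-0.35]},{"grip":0.1,"offset":[0.18,-0.13,0.04],"rotation":[0,0,-0.46]}]'; python3 -c "
from h import *
st();goal(-20.5,-22.5,160,-.735)"
```

```text
time_s: 1.7
position: [525.5, -58.9, 299.1]
eef_rot: [2.853, 1.315, 0.0]
wrist_force: [0.4, -0.8, 0.7]
finger_gap: 38.4
grip_force: 0.0
t 1.7 fix [ -76.5 -111.4] z 299.1 yyaw -0.738 F [ 0.4 -0.8  0.7] gap 38.4 grip 0.0 q [ 0.26  0.29 -0.29  1.98  0.1   0.89 -0.79]
off [103.4 -18.5 139.1] rot [ 0.001 -0.    -0.003]
```

```bash
python3 -m handwheel '[{"grip":0.1,"offset":[0.03,-0.005,0.035],"rotation":[0,0,0]},{"grip":0.1,"offset":[0.06,-0.01,0.07],"rotation":[0,0,0]},{"grip":0.1,"offset":[0.09,-0.015,0.105],"rotation":[0,0,0]},{"grip":0.1,"offset":[0.1034,-0.0185,0.139],"rotation":[0,0,0]},{"grip":0.1,"offset":[0.1034,-0.0185,0.139],"rotation":[0,0,0]}]'
python3 - <<'E'
from h import *
st();goal(-20.5,-22.5,54,-.735)
a=get('top')['frame'][150:300,290:490];b=get('side')['frame'][170:320,270:470]
cv2.imwrite('pics/ab.png',cv2.resize(np.hstack([a,b]),None,fx=2,fy=2,interpolation=cv2.INTER_CUBIC)[:,:,::-1])
E
```

```text
time_s: 2.2
position: [575.9, 32.6, 156.0]
eef_rot: [-2.849, -1.314, 0.011]
wrist_force: [-1.3, -0.5, 0.1]
finger_gap: 38.0
grip_force: 0.0
t 2.2 fix [-23.2 -21.4] z 156.0 yyaw -0.738 F [-1.3 -0.5  0.1] gap 38.0 grip 0.0 q [ 0.06  0.53 -0.26  2.    0.21  0.65 -1.05]
off [  1.5   3.4 102. ] rot [-0.007  0.005 -0.003]
```

View pics/ab.png

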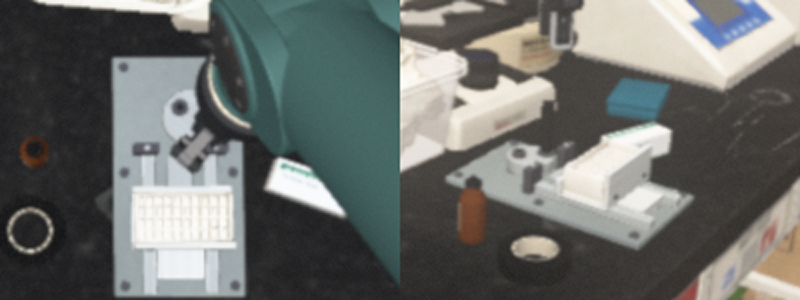

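Top pane: the fingers are at about (195,148) in the crop, near the peg. Side pane: a fingertip is at about (560,45). I'll check both against the projected tip.

Run:
```python
from h import *
st();goal(-20.5,-22.5,54,-.735)
s=ctrl.sense();M=Q.from_rotvec(s['eef_rot']).as_matrix();p=s['position']
for n,o in(('top',(290,150)),('side',(270,170))):
    d=get(n)
    for k in(-26,26): print(n,(proj(d,p+M@[0,k,2])-o)*2+([400,0] if n=='side' else [0,0]))
    w=AX+FR@[-20.5,-22.5];print('peg',(proj(d,[*w,86])-o)*2)
```

```text
t 2.3 fix [-21.4 -24.5] z 159.8 yyaw -0.742 F [ 1.4 -0.6  0.5] gap 38.3 grip 0.0 q [ 0.06  0.52 -0.26  2.    0.21  0.65 -1.05]
off [  2.2  -0.6 105.8] rot [-0.001  0.002 -0.007]
top [204.7104202 133.2491167]
top [246.42763631  87.1171284 ]
peg [211.29704222 120.15646445]
side [559.02690066  43.08543605]
side [545.74455213  28.02091892]
peg [147.31271436 101.25256528]
```

```bash
python3 -m handwheel '[{"grip":0.1,"offset":[0.002,-0.0006,0.02],"rotation":[0,0,0]},{"grip":0.1,"offset":[0.002,-0.0006,0.04],"rotation":[0,0,0]},{"grip":0.1,"offset":[0.002,-0.0006,0.054],"rotation":[0,0,0]},{"grip":0.1,"offset":[0.002,-0.0006,0.054],"rotation":[0,0,0]},{"grip":0.1,"offset":[0.002,-0.0006,0.054],"rotation":[0,0,0]}]'
python3 - <<'E'
from h import *
a=get('top')['frame'][170:270,340:440];b=get('side')['frame'][190:290,300:400]
cv2.imwrite('pics/ab2.png',cv2.resize(np.hstack([a,b]),None,fx=4,fy=4,interpolation=cv2.INTER_CUBIC)[:,:,::-1])
st();goal(-20.5,-22.5,54,-.735)
E
```

```text
time_s: 2.9
position: [579.7, 31.3, 107.2]
eef_rot: [2.856, 1.308, 0.002]
wrist_force: [-0.7, -0.8, -0.7]
finger_gap: 38.4
grip_force: 0.0
t 3.0 fix [-19.  -22.5] z 107.5 yyaw -0.743 F [ 0.4 -0.3  0.7] gap 38.5 grip 0.0 q [ 0.03  0.6  -0.23  2.02  0.25  0.54 -1.09]
off [-1.1 -1.1 53.5] rot [ 0.002 -0.001 -0.008]
```

View pics/ab2.png

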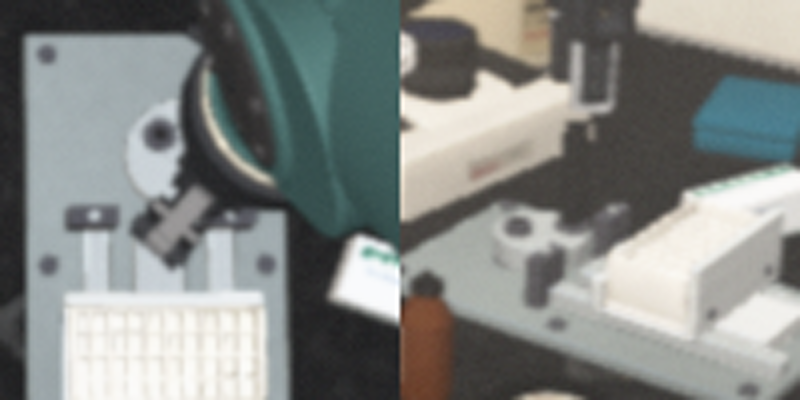

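The top pane shows the jaws over the peg spot beside the right stop. The side pane shows the pads at about (590,100), just above the peg, so I'm descending.

```bash
python3 -m handwheel '[{"grip":0.1,"offset":[-0.001,-0.001,0.01],"rotation":[0,0,0]},{"grip":0.1,"offset":[-0.001,-0.001,0.02],"rotation":[0,0,0]},{"grip":0.1,"offset":[-0.001,-0.001,0.03],"rotation":[0,0,0]},{"grip":0.1,"offset":[-0.001,-0.001,0.03],"rotation":[0,0,0]},{"grip":0.1,"offset":[-0.001,-0.001,0.03],"rotation":[0,0,0]}]'
python3 - <<'E'
from h import *
st();goal(-20.5,-22.5,54,-.735)
E
```

```text
time_s: 3.5
position: [577.4, 31.8, 75.6]
eef_rot: [-2.855, -1.31, 0.002]
wrist_force: [-0.1, -0.3, 0.2]
finger_gap: 38.3
grip_force: 0.0
t 3.5 fix [-21.7 -22.3] z 75.6 yyaw -0.742 F [-0.1 -0.3  0.2] gap 38.3 grip 0.0 q [ 0.01  0.65 -0.21  2.04  0.27  0.48 -1.1 ]
off [ 0.7  1.1 21.6] rot [-0.001  0.001 -0.007]
```

Free of contact. I'll go down 21 mm more, then close gently to about 18 mm to feel the peg.

```bash
python3 -m handwheel '[{"grip":0.1,"offset":[0.0007,0.001,0.01],"rotation":[0,0,0]},{"grip":0.1,"offset":[0.0007,0.001,0.021],"rotation":[0,0,0]},{"grip":0.4,"offset":[0.0007,0.001,0.021],"rotation":[0,0,0]},{"grip":0.58,"offset":[0.0007,0.001,0.021],"rotation":[0,0,0]},{"grip":0.58,"offset":[0.0007,0.001,0.021],"rotation":[0,0,0]}]' 20
python3 - <<'E'
from h import *
st()
for a in (.83,1.2,1.6,2.0,2.4,2.8,3.14): print(a,end=' ');goal(-30*np.cos(a),-30*np.sin(a),54,a-np.pi/2)
E
```

```text
time_s: 4.0
position: [579.2, 31.6, 55.3]
eef_rot: [2.856, 1.309, 0.0]
wrist_force: [-0.6, 0.7, 0.5]
finger_gap: 17.9
grip_force: 0.0
t 4.0 fix [-20.  -22.6] z 55.3 yyaw -0.743 F [-0.6  0.7  0.5] gap 17.9 grip 0.0 q [ 0.    0.68 -0.19  2.04  0.28  0.44 -1.11]
0.83 off [ 0.1 -0.5  1.3] rot [ 0.    -0.    -0.002]
1.2 off [ 2.2 10.3  1.3] rot [ 0.    -0.    -0.372]
1.6 off [ 8.6 20.4  1.3] rot [ 0.    -0.    -0.772]
2.0 off [18.5 27.1  1.3] rot [ 0.    -0.    -1.172]
2.4 off [30.2 29.4  1.3] rot [ 0.     0.    -1.572]
2.8 off [41.8 27.1  1.3] rot [ 0.     0.    -1.972]
3.14 off [50.4 21.6  1.3] rot [ 0.     0.    -2.312]
```

```bash
python3 -m handwheel '[{"grip":0.58,"offset":[0.0002,0.0036,0],"rotation":[0,0,-0.12]},{"grip":0.58,"offset":[0.0009,0.0071,0],"rotation":[0,0,-0.24]},{"grip":0.58,"offset":[0.0019,0.0106,0],"rotation":[0,0,-0.36]},{"grip":0.58,"offset":[0.0034,0.0139,0],"rotation":[0,0,-0.48]},{"grip":0.58,"offset":[0.0052,0.0169,0],"rotation":[0,0,-0.6]}]'
python3 - <<'E'
from h import *
st()
for a in (1.4,1.52,1.64,1.76,1.88,2.0): print(a,end=' ');goal(-30*np.cos(a),-30*np.sin(a),55,a-np.pi/2)
E
```

```text
time_s: 4.5
position: [593.3, 25.1, 55.5]
eef_rot: [-2.334, -2.1, 0.004]
wrist_force: [-3.2, 1.2, 2.2]
finger_gap: 17.9
grip_force: 1.8
t 4.5 fix [ -6.1 -29.5] z 55.5 yyaw -0.137 F [-3.2  1.2  2.2] gap 17.9 grip 1.8071871623396873 q [ 0.13  0.71 -0.36  2.    0.48  0.51 -0.68]
1.4 off [0.1 1.  0.5] rot [-0.003  0.001  0.034]
1.52 off [0.2 4.6 0.5] rot [-0.003  0.001 -0.086]
1.64 off [0.7 8.1 0.5] rot [-0.003  0.    -0.206]
1.76 off [ 1.7 11.6  0.5] rot [-0.003  0.    -0.326]
1.88 off [ 3.  14.9  0.5] rot [-0.003 -0.    -0.446]
2.0 off [ 4.8 18.1  0.5] rot [-0.003 -0.    -0.566]
```

Working. The contact force is about 3 N, so I'll continue.

```bash
python3 -m handwheel '[{"grip":0.58,"offset":[0.0002,0.0042,0],"rotation":[0,0,-0.09]},{"grip":0.58,"offset":[0.0007,0.0078,0],"rotation":[0,0,-0.21]},{"grip":0.58,"offset":[0.0017,0.0112,0],"rotation":[0,0,-0.33]},{"grip":0.58,"offset":[0.003,0.0145,0],"rotation":[0,0,-0.45]},{"grip":0.58,"offset":[0.0048,0.0177,0],"rotation":[0,0,-0.57]}]'
python3 - <<'E'
from h import *
st()
for a in (2.0,2.12,2.24,2.36,2.48,2.6): print(a,end=' ');goal(-30*np.cos(a),-30*np.sin(a),55,a-np.pi/2)
E
```

```text
time_s: 5.0
position: [611.1, 26.1, 55.3]
eef_rot: [-1.651, -2.67, 0.008]
wrist_force: [-3.1, -1.0, 2.5]
finger_gap: 18.1
grip_force: 1.9
t 5.0 fix [ 11.8 -29.1] z 55.3 yyaw 0.432 F [-3.1 -1.   2.5] gap 18.1 grip 1.9021899998188019 q [ 0.23  0.75 -0.51  1.96  0.64  0.6  -0.24]
2.0 off [1.4 1.4 0.3] rot [-0.005  0.001  0.003]
2.12 off [1.6 5.  0.3] rot [-0.005  0.    -0.117]
2.24 off [2.3 8.5 0.3] rot [-0.005  0.    -0.237]
2.36 off [ 3.3 11.9  0.3] rot [-0.005 -0.    -0.357]
2.48 off [ 4.8 15.2  0.3] rot [-0.005 -0.    -0.477]
2.6 off [ 6.6 18.3  0.3] rot [-0.005 -0.001 -0.597]
```

```bash
python3 -m handwheel '[{"grip":0.58,"offset":[0.0014,0.0047,0],"rotation":[0,0,-0.12]},{"grip":0.58,"offset":[0.0022,0.0083,0],"rotation":[0,0,-0.24]},{"grip":0.58,"offset":[0.0033,0.0118,0],"rotation":[0,0,-0.36]},{"grip":0.58,"offset":[0.0048,0.0152,0],"rotation":[0,0,-0.48]},{"grip":0.58,"offset":[0.0066,0.0183,0],"rotation":[0,0,-0.6]}]'
python3 - <<'E'
from h import *
st()
for a in (2.6,2.72,2.84,2.96,3.08,3.14): print(a,end=' ');goal(-30*np.cos(a),-30*np.sin(a),55,a-np.pi/2)
E
```

```text
time_s: 5.5
position: [625.9, 38.0, 55.3]
eef_rot: [-0.791, -3.039, 0.01]
wrist_force: [-1.3, -2.3, 0.9]
finger_gap: 17.9
grip_force: 2.0
t 5.5 fix [ 26.9 -17.7] z 55.3 yyaw 1.03 F [-1.3 -2.3  0.9] gap 17.9 grip 2.017677202820778 q [ 0.31  0.81 -0.66  1.92  0.78  0.69  0.23]
2.6 off [2.2 1.3 0.3] rot [-0.006  0.001  0.001]
2.72 off [2.4 4.8 0.2] rot [-0.006  0.    -0.119]
2.84 off [3.  8.4 0.2] rot [-0.006 -0.    -0.239]
2.96 off [ 4.1 11.8  0.2] rot [-0.006 -0.001 -0.359]
3.08 off [ 5.6 15.1  0.2] rot [-0.006 -0.001 -0.479]
3.14 off [ 6.4 16.7  0.2] rot [-0.006 -0.001 -0.539]
```

```bash
python3 -m handwheel '[{"grip":0.58,"offset":[0.0022,0.0047,0],"rotation":[0,0,-0.12]},{"grip":0.58,"offset":[0.003,0.0083,0],"rotation":[0,0,-0.24]},{"grip":0.58,"offset":[0.0041,0.0118,0],"rotation":[0,0,-0.36]},{"grip":0.58,"offset":[0.0056,0.0151,0],"rotation":[0,0,-0.48]},{"grip":0.58,"offset":[0.0064,0.0167,0],"rotation":[0,0,-0.54]}]'
python3 - <<'E'
from h import *
st();goal(30,0,55,np.pi/2)
E
```

```text
time_s: 6.0
position: [630.2, 55.9, 55.2]
eef_rot: [-0.046, 3.141, -0.007]
wrist_force: [1.1, -3.7, -0.1]
finger_gap: 17.9
grip_force: 1.8
t 6.0 fix [31.8  0.1] z 55.2 yyaw 1.569 F [ 1.1 -3.7 -0.1] gap 17.9 grip 1.7725060880184174 q [ 0.35  0.86 -0.79  1.9   0.88  0.77  0.66]
off [ 1.8 -0.1  0.2] rot [-0.005  0.    -0.002]
```

```bash
python3 -m handwheel '[{"grip":0.7,"offset":[0.001,0,0],"rotation":[0,0,0]},{"grip":0.75,"offset":[0.001,0,0],"rotation":[0,0,0]},{"grip":0.8,"offset":[0.001,0,0],"rotation":[0,0,0]},{"grip":0.8,"offset":[0.001,0,0],"rotation":[0,0,0]},{"grip":0.8,"offset":[0.001,0,0],"rotation":[0,0,0]}]' 20
python3 - <<'E'
from h import *
st()
E
python3 -m handwheel '[{"grip":0.5,"offset":[0,0,0],"rotation":[0,0,0]},{"grip":0.1,"offset":[0,0,0],"rotation":[0,0,0]},{"grip":0.1,"offset":[0,0,-0.02],"rotation":[0,0,0]},{"grip":0.1,"offset":[0,0,-0.06],"rotation":[0,0,0]},{"grip":0.1,"offset":[0,0,-0.1],"rotation":[0,0,0]}]'
```

```text
time_s: 6.5
position: [630.3, 56.1, 55.3]
eef_rot: [-0.04, 3.139, -0.006]
wrist_force: [2.9, -4.0, -2.0]
finger_gap: 13.4
grip_force: 19.6
t 6.5 fix [31.9  0.3] z 55.3 yyaw 1.565 F [ 2.9 -4.  -2. ] gap 13.4 grip 19.595844447612762 q [ 0.35  0.86 -0.78  1.91  0.88  0.77  0.65]
time_s: 7.0
position: [627.2, 59.9, 155.8]
eef_rot: [0.046, -3.139, -0.001]
wrist_force: [0.7, -0.4, 0.7]
finger_gap: 38.3
grip_force: 0.0
```

Run:
```python
from h import *
st();goal(-160,0,130,np.pi/2)
```

```text
t 7.0 fix [29.   4.1] z 155.8 yyaw 1.569 F [ 0.7 -0.4  0.7] gap 38.3 grip 0.0 q [ 0.42  0.74 -0.9   1.86  0.73  0.91  0.77]
off [188.9  -4.6  26.3] rot [ 0.001 -0.002 -0.002]
```

```bash
python3 -m handwheel '[{"grip":0.1,"offset":[0.045,-0.001,0],"rotation":[0,0,0]},{"grip":0.1,"offset":[0.09,-0.002,0],"rotation":[0,0,0]},{"grip":0.1,"offset":[0.135,-0.003,0],"rotation":[0,0,0]},{"grip":0.1,"offset":[0.175,-0.003,0.01],"rotation":[0,0,0]},{"grip":0.1,"offset":[0.189,-0.004,0.026],"rotation":[0,0,0]}]'
python3 - <<'E'
from h import *
a=get('top')['frame'][170:310,320:440];b=get('side')['frame'][190:330,300:440]
st();goal(-160,0,38,np.pi/2)
cv2.imwrite('pics/ab3.png',cv2.resize(np.hstack([a,b]),None,fx=3,fy=3,interpolation=cv2.INTER_CUBIC)[:,:,::-1])
E
```

```text
time_s: 7.5
position: [434.4, 49.4, 129.7]
eef_rot: [0.049, -3.139, 0.003]
wrist_force: [-0.3, -1.4, -0.5]
finger_gap: 38.5
grip_force: 0.0
t 7.6 fix [-163.3   -0.6] z 128.4 yyaw 1.57 F [ 0.6 -1.2 -0. ] gap 38.4 grip 0.0 q [ 0.45  0.58 -0.89  2.3   0.81  0.63  0.54]
off [-3.8  0.9 90.4] rot [-0.002 -0.005 -0.   ]
```

View pics/ab3.png

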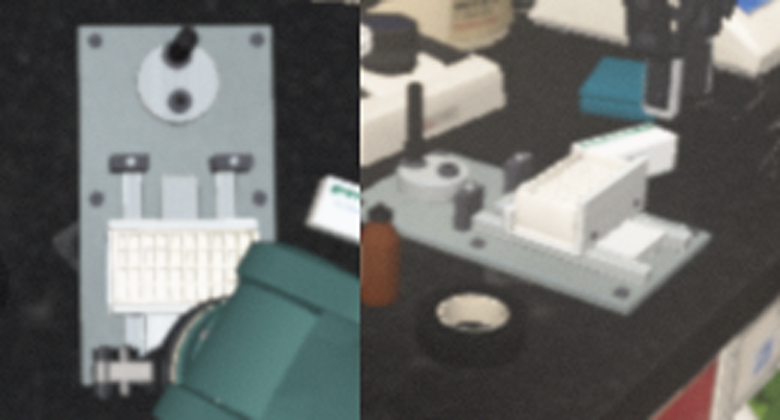

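The peg is now on the far side: peg top at about (187,38), bolt at (180,100), disc centre at about (178,81). I'll compute the cam angle from these.

Run:
```python
from h import *
d=get('top')
c=lambda u,v:(320+(u+.5)/3-.5,170+(v+.5)/3-.5)
im=cv2.cvtColor(d['frame'],cv2.COLOR_RGB2GRAY)
m=(im<70).astype(np.uint8);m[:, :372]=0;m[:,391:]=0;m[:178]=0;m[210:]=0
n,l,s,ce=cv2.connectedComponentsWithStats(m);print(s,ce)
F=lambda uv,z:(FR.T@(at(d,uv,z)[:2]-AX)).round(1)
print('bolt',F(c(180,100),30),'disc',F(c(178,81),24),'pegtop',F(c(186,38),86),'pegbase',F(c(178,60),24))
for i in range(1,n):print(F(ce[i],30),F(ce[i],55))
```

```text
[[     0      0    640    480 307118]
 [   376    178      9     13     75]
 [   379    202      3      3      7]] [[319.48378799 239.51419324]
 [380.26666667 184.78666667]
 [379.71428571 203.        ]]
bolt [ 0.2 -0.4] disc [13.2  0. ] pegtop [29.6  1.7] pegbase [26.6 -0.1]
[34.9 -2. ] [30.6  0.8]
[ 0.2 -0.5] [-3.3  2.3]
```

The cam is within about 0.04 rad of square. Next I descend behind the near plate.

```bash
python3 -m handwheel '[{"grip":0.1,"offset":[-0.003,0.001,0.03],"rotation":[0,0,0]},{"grip":0.1,"offset":[-0.003,0.001,0.06],"rotation":[0,0,0]},{"grip":0.1,"offset":[-0.003,0.001,0.09],"rotation":[0,0,0]},{"grip":0.1,"offset":[-0.003,0.001,0.09],"rotation":[0,0,0]},{"grip":0.1,"offset":[-0.003,0.001,0.09],"rotation":[0,0,0]}]'
python3 - <<'E'
from h import *
st();goal(-147,0,38,np.pi/2)
E
```

```text
time_s: 8.15
position: [444.2, 51.8, 39.6]
eef_rot: [-0.044, 3.14, 0.001]
wrist_force: [0.8, 0.5, 0.5]
finger_gap: 38.8
grip_force: 0.0
t 8.15 fix [-154.2    1.9] z 39.6 yyaw 1.568 F [0.8 0.5 0.5] gap 38.8 grip 0.0 q [ 0.27  0.72 -0.66  2.32  1.12  0.47  0.26]
off [-7.2 -1.9  1.6] rot [ 0.001  0.001 -0.003]
```

```bash
python3 -m handwheel '[{"grip":0.1,"offset":[-0.003,-0.0015,0],"rotation":[0,0,0]},{"grip":0.1,"offset":[-0.007,-0.002,0],"rotation":[0,0,0]},{"grip":0.1,"offset":[-0.012,-0.002,0],"rotation":[0,0,0]},{"grip":0.1,"offset":[-0.017,-0.002,0],"rotation":[0,0,0]},{"grip":0.1,"offset":[-0.022,-0.002,0],"rotation":[0,0,0]}]'
python3 - <<'E'
from h import *
st();goal(-113,-.3,39,np.pi/2)
E
```

```text
time_s: 8.65
position: [463.8, 49.1, 39.5]
eef_rot: [0.044, -3.14, 0.001]
wrist_force: [-2.8, -0.2, 2.1]
finger_gap: 38.8
grip_force: 1.7
t 8.65 fix [-134.7   -1.5] z 39.5 yyaw 1.567 F [-2.8 -0.2  2.1] gap 38.8 grip 1.6746946424245834 q [ 0.3   0.73 -0.68  2.28  1.08  0.5   0.33]
off [-21.7   1.3   0.5] rot [-0.001 -0.002 -0.003]
```

Pushing at about 2.8 N, so the carriage is sliding.

```bash
python3 -m handwheel '[{"grip":0.1,"offset":[-0.005,0.001,0],"rotation":[0,0,0]},{"grip":0.1,"offset":[-0.009,0.001,0],"rotation":[0,0,0]},{"grip":0.1,"offset":[-0.013,0.001,0],"rotation":[0,0,0]},{"grip":0.1,"offset":[-0.017,0.001,0],"rotation":[0,0,0]},{"grip":0.1,"offset":[-0.019,0.001,0],"rotation":[0,0,0]}]'
python3 - <<'E'
from h import *
st()
E
python3 -m handwheel '[{"grip":0.1,"offset":[-0.001,0,0],"rotation":[0,0,0]},{"grip":0.1,"offset":[-0.002,0,0],"rotation":[0,0,0]},{"grip":0.1,"offset":[-0.003,0,0],"rotation":[0,0,0]},{"grip":0.1,"offset":[-0.003,0,0],"rotation":[0,0,0]},{"grip":0.1,"offset":[-0.003,0,0],"rotation":[0,0,0]}]'
python3 - <<'E'
from h import *
st()
E
```

```text
time_s: 9.15
position: [484.2, 51.1, 39.2]
eef_rot: [-0.044, 3.141, 0.0]
wrist_force: [-3.3, -0.2, 1.7]
finger_gap: 38.3
grip_force: 1.5
t 9.15 fix [-1.142e+02 -1.000e-01] z 39.2 yyaw 1.567 F [-3.3 -0.2  1.7] gap 38.3 grip 1.4791889302432537 q [ 0.31  0.75 -0.7   2.24  1.05  0.53  0.38]
time_s: 9.65
position: [486.8, 51.1, 39.2]
eef_rot: [-0.044, 3.141, 0.0]
wrist_force: [-1.2, 0.6, -1.8]
finger_gap: 38.3
grip_force: 0.9
t 9.65 fix [-111.7   -0.2] z 39.2 yyaw 1.568 F [-1.2  0.6 -1.8] gap 38.3 grip 0.89723682962358 q [ 0.31  0.75 -0.7   2.23  1.04  0.53  0.38]
```

Not against the stops yet, since the force hasn't risen. Continuing in small steps.

```bash
python3 -m handwheel '[{"grip":0.1,"offset":[-0.001,0,0],"rotation":[0,0,0]},{"grip":0.1,"offset":[-0.002,0,0],"rotation":[0,0,0]},{"grip":0.1,"offset":[-0.003,0,0],"rotation":[0,0,0]},{"grip":0.1,"offset":[-0.003,0,0],"rotation":[0,0,0]},{"grip":0.1,"offset":[-0.003,0,0],"rotation":[0,0,0]}]'
python3 - <<'E'
from h import *
st()
E
```

```text
time_s: 10.15
position: [487.2, 51.0, 39.2]
eef_rot: [0.046, -3.138, 0.002]
wrist_force: [-8.0, -0.2, 4.2]
finger_gap: 38.1
grip_force: 3.3
t 10.15 fix [-111.3   -0.3] z 39.2 yyaw 1.569 F [-8.  -0.2  4.2] gap 38.1 grip 3.3034572936594486 q [ 0.31  0.75 -0.7   2.23  1.04  0.54  0.39]
```

```bash
python3 -m handwheel '[{"grip":0.1,"offset":[-0.001,0,0],"rotation":[0,0,0]},{"grip":0.1,"offset":[-0.002,0,0],"rotation":[0,0,0]},{"grip":0.1,"offset":[-0.003,0,0],"rotation":[0,0,0]},{"grip":0.1,"offset":[-0.003,0,0],"rotation":[0,0,0]},{"grip":0.1,"offset":[-0.003,0,0],"rotation":[0,0,0]}]'
python3 - <<'E'
from h import *
st()
E
python3 -m handwheel '[{"grip":0.1,"offset":[0.005,0,0],"rotation":[0,0,0]},{"grip":0.1,"offset":[0.015,0,0],"rotation":[0,0,0]},{"grip":0.1,"offset":[0.025,0,-0.01],"rotation":[0,0,0]},{"grip":0.1,"offset":[0.025,0,-0.06],"rotation":[0,0,0]},{"grip":0.1,"offset":[0.025,0,-0.1],"rotation":[0,0,0]}]'
python3 - <<'E'
from h import *
a=get('top')['frame'][170:310,320:440];b=get('side')['frame'][190:330,300:440]
cv2.imwrite('pics/ab4.png',cv2.resize(np.hstack([a,b]),None,fx=3,fy=3,interpolation=cv2.INTER_CUBIC)[:,:,::-1])
st()
E
```

```text
time_s: 10.65
position: [487.3, 50.9, 39.1]
eef_rot: [0.047, -3.134, 0.004]
wrist_force: [-11.6, 0.1, 8.2]
finger_gap: 38.6
grip_force: 5.7
t 10.65 fix [-111.2   -0.4] z 39.1 yyaw 1.569 F [-11.6   0.1   8.2] gap 38.6 grip 5.678425133228302 q [ 0.31  0.76 -0.71  2.22  1.03  0.55  0.4 ]
time_s: 11.15
position: [467.0, 50.9, 141.0]
eef_rot: [0.046, -3.141, -0.0]
wrist_force: [0.7, -0.0, 0.3]
finger_gap: 38.6
grip_force: 0.0
t 11.25 fix [-127.7    1.2] z 144.1 yyaw 1.567 F [ 0.4  0.2 -0.3] gap 38.5 grip 0.0 q [ 0.46  0.58 -0.91  2.22  0.77  0.68  0.61]
```

View pics/ab4.png

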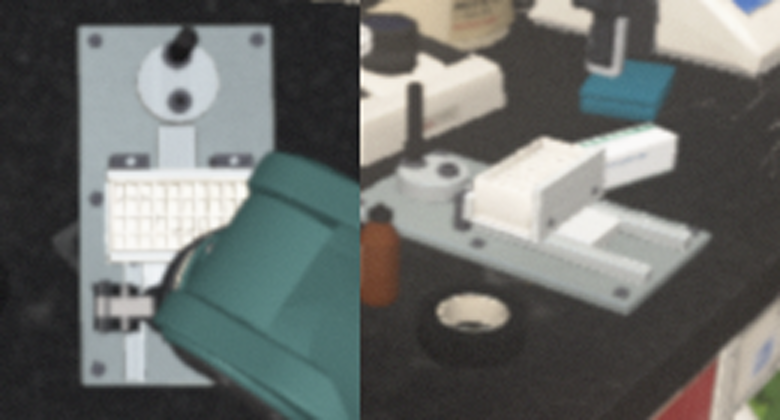

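The final view shows the carriage shoulders against both stop blocks (row ~165). The nose tip at about (178,126) is just clear of the low cam, the peg is still on the far side at (183,42), and the bystanders haven't moved.

```bash
python3 -c "
from h import *
print(ctrl.job_done())"
```

```text
the job is handed in; nothing more can be done
None
```

The job is handed in at about 11 s of robot time: the cam's low side faces the carriage to within about 0.04 rad, the carriage is home against both end stops, the gripper is clear of everything, and the oil bottle, slide carton and tape roll were not touched.

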